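Blow out the dosing cup at the air gun

TASK

Stand the steel dosing cup upright in the middle of the round rubber pad in front of the air gun's nozzle and let go of it; then squeeze the gun's trigger fully home against its grip, hold it for about a second to blow the cup clean, and let the trigger spring right back out while the cup still stands there. Finally stand the cup upright on the clear part of the brown tamping mat, wholly on the mat and released, without shifting the tamper, espresso cup, glass jar or milk jug.

Things in the scene. Friction and masses are not known exactly. Their poses are not given: they have to be found in the camera images.
- cup_mid (a point): Dosing cup: plain straight-sided open steel cup without a handle, 54 mm outside diameter, 60 mm tall, wall 3 mm, about 150 g, loose, standing mouth up on the counter to the robot's left. Point on its axis, 30 mm above its underside; its z axis points out of the mouth.
- pad (a point): Blow-out station (fixed): steel base plate 250 x 90 x 6 mm with a black round rubber pad 72 mm across. Point: centre of the pad's top, 12 mm above the counter. Its level x axis is the way the nozzle points. The gun's post stands 150 mm from the pad on the -x side; the thin brass nozzle ends 88 mm from the pad's axis (-x side), 103 mm above the counter.
- gun_grip (a point): Fixed black grip of the air gun: a bar leaning 0.70 rad from vertical, upper end away from the pad, 24 mm thick (x), 26 mm wide (y). Point: on its centre line, 72 mm from the boss on the post, 36 mm short of its free end. z axis: along the grip to its free end; x: square to it, out of its upper face (towards the pad); y: level. The trigger is under it (-x side).
- gun_end (a point): Centre of the grip's free upper end, a round cap 30 mm across; axes as gun_grip. The way in along the grip from here is clear, and nothing stands within 60 mm beside grip and trigger at gun_grip. Abreast of gun_grip the trigger's outer face is 38 mm from the grip's centre line (-x side) released, 21 mm when home: grip plus trigger measure 50 mm, then 33 mm.
- trigger (a joint): Trigger angle: 0 released, 0.24 rad fully home (hard stop, parallel to the grip). Bare aluminium lever 80 x 36 x 6 mm (wider than the grip), hinged at its lower end, free end 22 mm short of gun_end. Needs 4 N to start and 10 N to hold home near gun_grip; springs back by itself. Moves in the grip's +x. The grip is rigid: centre the closing fingers on grip plus squeezed trigger.
- mat_top (a point): Brown tamping mat (fixed), 130 mm (its x) by 180 mm (its y), 8 mm thick. This point is the centre of its top, z up. The tamper stands on its +y half; the -y half, about its point y = -45 mm, is clear.
- tamper_mid (a point): Bystander: steel tamper, 58 mm across its foot, 85 mm tall, standing on the +y half of the mat. Point half-way up its axis.
- espresso_mid (a point): Bystander: cream espresso cup with a handle, 68 mm across the rim, 56 mm tall, among the dosing cup's neighbours. Point half-way up its axis; its handle is on its +y side.
- jar_mid (a point): Bystander: glass jar with a steel lid, 58 mm across, 85 mm tall, among the dosing cup's neighbours. Point half-way up its axis.
- jug_mid (a point): Bystander: steel milk jug with a handle, 90 mm across, 105 mm tall, to the robot's right of the station. Point half-way up its axis.
Not all that is in view belongs to the job. There is more than one size of the part that bears mat_top; the job needs the larger.

How it is judged:
By the outcome, as a careful person would: the job done as asked, in the order asked, and still so for the second after the job is handed in, with the robot touching nothing.
It also fails if it takes over 54 s, if anything falls off the work surface, if the arm or the gripper's body presses on something with over 40 N, if the wrist force passes 120 N, or if a joint passes its speed limit or range.

ROBOT

A 6-joint arm with a two-finger parallel gripper is mounted at the origin on the work surface. World frame = base frame: x ahead of the robot, y to its left, z up, the work surface at z = 0. Lengths are in m, angles in rad, forces in N, time in s.
With the tool pointing down it reaches from about 0.225 to 0.875 m from the base axis. Payload 3.4 kg.
Tool frame: the origin (TCP) lies between the finger pads; the fingertips stand 19 mm ahead of it and the grasp point (between the pads) is the TCP; z points along the fingers, y is the line along which they close (so a half turn about z gives the same grasp; the last joint's range is limited). The gripper opens to 85 mm and grips with 20 to 120 N. Pads are 22 mm wide; open, the fingers measure 114 mm over their backs; the gripper's body (76 mm by 85 mm) begins 54 mm behind the grasp point. The pads swing forward as they close: fully open they stand 13 mm farther back than shut.
Start: joints at [1.165, 0.276, 1.505, -0, 1.361, -0.121], TCP at [0.162, 0.552, 0.25] pointing down, gripper open.
Joint ranges: [-2.89, 2.89], [-0.75, 2.08], [0.22, 2.7], [-1.18, 4.32], [0.11, 2.71], [-2.7, 2.7]. Speed limits (rad/s): [2.57, 2.57, 3.14, 3.14, 3.14, 3.14].

INTERFACE

Orientations are given as a unit quaternion [w, x, y, z].
In Python, from rig import get_state, imaging, ticket gives the robot as it stands. The module is installed in compiled form; this text tells all that it offers.
- The arm moves only by the shell command python3 -m inch 'ROWS' [FORCE]. ROWS is JSON, a list of rows, each an object with "claw": the opening, from -1 (shut) to 1 (fully open); "travel": the shift along the world's x, y, z in units of 200 mm (1.0 is 200 mm), a list of three; "turn": the turn about the world's z in units of 180 degrees (1.0 is 180 degrees). A call has 1 to 5 rows; each row is the pose to reach, as a shift and turn from the pose commanded when the call began, turning the shorter way round; what a row does not reach only later rows make up. A row lasts 1/10 s, in which the tool goes at most 50 mm and 8.59 degrees, less where a joint would pass 70% of its speed; a pose out of reach is approached as far as the arm can. A call with a number of a shift or a turn outside -1 to 1 is refused whole. A call with a gripper value outside its range is refused whole. The fingers move at their own pace and stop on an object; FORCE is the grip in N (left out, the last holds). Time passes only in rows, so rows that repeat a pose let the fingers close. It gives the time, the measured TCP pose, the force, the opening and the grip force at its end, in the units of the state.
- get_state(): the state, without advancing time (a new reading comes with each control period).
- imaging.get_image(name): name is "scene" or "top"; returns the picture (420x560x3 uint8, red, green, blue); there is no depth.
- imaging.camera_params(name): a dict with "camera_matrix" (3x3 intrinsics, pixels), "k1" (the pictures are not rectified: a ray, as slopes to the right and down, at radius r is drawn at 1 + k1 r^2 times it, then the intrinsics apply), "cam_to_world" (4x4, takes a point from camera to world coordinates). Camera axes: x right, y down, z forward; pixel columns grow to the right and rows downward; lengths in m; the calibration is good to about 2 mm. A picture is of the moment at which its call begins. camera_params takes no time and is no camera call.
- ticket.sign_off(): hands the job in; it is judged then, once.
The state is a dict: "clock": time; "qpos": joint angles; "qd": joint speeds; "effort": joint torques, N m; "position": TCP position; "ee_rot": TCP orientation; "contact_force": force on the tool from outside, world axes, zero at the start; "moment": the same for the moment, N m; "width": finger opening in m; "gripper_force": force on a finger pad.
Only numpy, scipy, OpenCV 4.12 (cv2) and the standard library are available. Lean on these libraries where they do the work, as an engineer would, in place of code of your own. Each camera call takes 0.05 s, during which the arm holds its last target. There are 200 camera calls.

## Working session

There is one attempt and no reset: what is moved stays moved. The work goes in short steps, Python scripts to look and compute and a shell command to move; the robot and the scene stay as the last step left them, time stands still between calls to the robot, and variables do not carry over. Pictures are saved under pics/ and viewed, at most 10 in all, crops included, and the job is handed in when it is done.

```bash
mkdir -p pics
python3 - <<'E'
from rig import get_state, imaging
import cv2
for n in("scene","top"):
    im=imaging.get_image(n); cv2.imwrite(f"pics/{n}0.png",im[:,:,::-1])
    p=imaging.camera_params(n); print(n,p)
print(get_state())
E
```

```text
scene {'camera_matrix': array([[390.10412526,   0.        , 279.61073746],
       [  0.        , 390.10412526, 207.15538446],
       [  0.        ,   0.        ,   1.        ]]), 'k1': -0.031784203389685704, 'cam_to_world': array([[ 0.54518268,  0.69982228, -0.46154591,  0.9200248 ],
       [ 0.83825375, -0.46185837,  0.28985772, -0.27574821],
       [-0.01031995, -0.544918  , -0.83842583,  0.91357994],
       [ 0.        ,  0.        ,  0.        ,  1.        ]])}
top {'camera_matrix': array([[455.49497657,   0.        , 272.07605135],
       [  0.        , 455.49497657, 214.62293058],
       [  0.        ,   0.        ,   1.        ]]), 'k1': 0.0063290235822676694, 'cam_to_world': array([[-0.00343689, -0.98847861,  0.15132162,  0.33280614],
       [-0.99960437,  0.00762031,  0.02707467, -0.00761588],
       [-0.02791585, -0.1511687 , -0.98811372,  1.10676605],
       [ 0.        ,  0.        ,  0.        ,  1.        ]])}
{'clock': 0.1, 'qpos': array([ 1.16498162e+00,  2.76549796e-01,  1.50600101e+00, -5.41488344e-06,
        1.36068122e+00, -1.20961527e-01]), 'qd': array([ 0.00114436, -0.00125497, -0.0022962 , -0.00046804,  0.00011267,
       -0.00027721]), 'effort': array([ 1.80737559e-03, -4.17699444e+01, -2.46407068e+01, -9.46495362e-06,
        5.69622527e-03,  2.82019425e-05]), 'position': array([0.16139992, 0.55143699, 0.24951808]), 'ee_rot': array([-2.10852025e-04,  1.41944938e-01,  9.89874216e-01, -7.92107817e-04]), 'contact_force': array([-0.33224094,  0.40216045, -0.42593971]), 'moment': array([-0.01767428, -0.04185393, -0.04710817]), 'gripper_force': 0.0, 'width': 0.08592667490989737}
```

View pics/scene0.png

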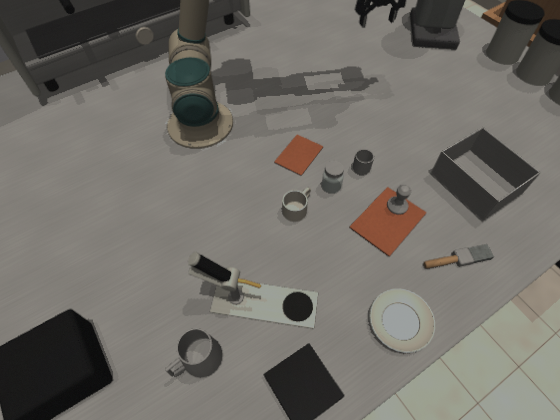

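View pics/top0.png

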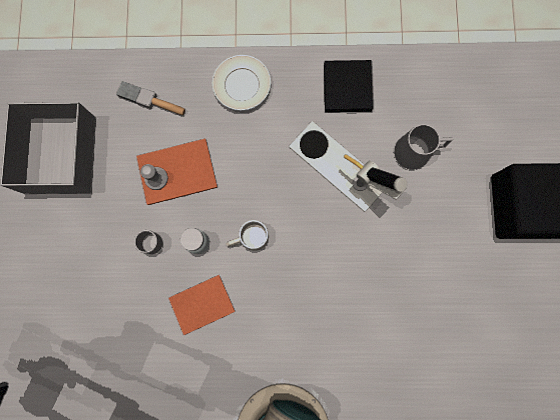

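The scene view has the small open cup at (363,161), jar at (333,176), espresso cup at (295,204), mat with tamper at (388,220), smaller orange mat at (299,155) and gun at (215,270) with the pad at (298,306). In the top view the same things are cup (149,242), jar (194,240), espresso cup (254,236), large mat (177,170), small mat (201,304), pad (314,144) and grip (385,178).

Two choices need naming:
- **Cup:** the handleless open one at (149,242) fits the dosing cup. The espresso cup at (254,236) and the jug at (423,140) both have handles.
- **Mat:** the larger one at (177,170), with the tamper on it, fits. The one at (201,304) is too small and the one at (348,85) is black.

I'll confirm both in enlarged crops.

```bash
cat > h.py <<'E'
import numpy as np, cv2
from rig import imaging
P={n:imaging.camera_params(n) for n in("scene","top")}
def ray(n,uv):
    p=P[n]; d=np.array([p["k1"],0,0,0,0.])
    a=cv2.undistortPoints(np.array([[uv]],float),p["camera_matrix"],d,criteria=None) if 0 else cv2.undistortPoints(np.array([[uv]],float),p["camera_matrix"],d)
    T=p["cam_to_world"]; v=T[:3,:3]@np.r_[a[0,0],1]
    return T[:3,3],v/np.linalg.norm(v)
def onz(n,uv,z):
    o,v=ray(n,uv); return o+v*(z-o[2])/v[2]
def tri(us,ut):
    A=np.zeros((3,3));b=np.zeros(3);R=[ray("scene",us),ray("top",ut)]
    for o,v in R:
        M=np.eye(3)-np.outer(v,v);A+=M;b+=M@o
    x=np.linalg.solve(A,b); return x,max(np.linalg.norm(np.cross(x-o,v)) for o,v in R)
def proj(n,X):
    p=P[n];T=p["cam_to_world"];c=T[:3,:3].T@(np.asarray(X,float)-T[:3,3])
    r,_=cv2.projectPoints(c[None],np.zeros(3),np.zeros(3),p["camera_matrix"],np.array([p["k1"],0,0,0,0.]));return r[0,0]
def crop(im,x,y,w,h,s): # output px = (u-x)*s
    return cv2.resize(im[y:y+h,x:x+w],None,fx=s,fy=s,interpolation=cv2.INTER_CUBIC)
E
python3 - <<'E'
import cv2
from h import *
t=cv2.imread("pics/top0.png");s=cv2.imread("pics/scene0.png")
def grid(c,x,y,k):
    for i in range(0,c.shape[1]//k,20): cv2.putText(c,str(x+i),(i*k,8),0,.3,(0,255,255),1);cv2.line(c,(i*k,10),(i*k,16),(0,255,255),1)
    for i in range(0,c.shape[0]//k,20): cv2.putText(c,str(y+i),(0,i*k+4),0,.3,(0,255,255),1)
    return c
c1=grid(crop(t,120,125,160,150,5),120,125,5)[:600,:800]
cv2.imwrite("pics/c1.png",cv2.resize(c1,(640,600)) if c1.shape[0]>600 else c1[:, :])
a=grid(crop(t,280,115,135,100,5),280,115,5); b=grid(crop(s,180,245,150,90,5),180,245,5)
cv2.imwrite("pics/c2.png",a);cv2.imwrite("pics/c3.png",b)
E
```

```text
(no output)
```

View pics/c1.png

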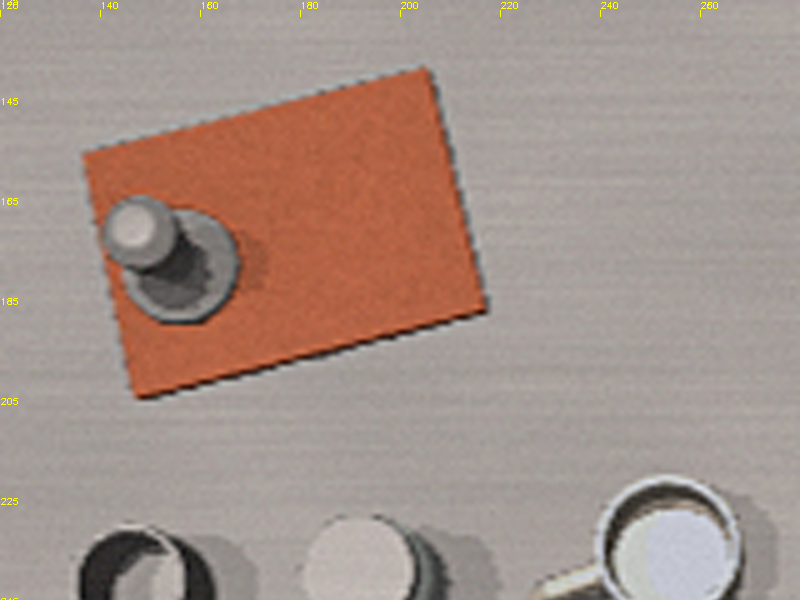

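View pics/c2.png

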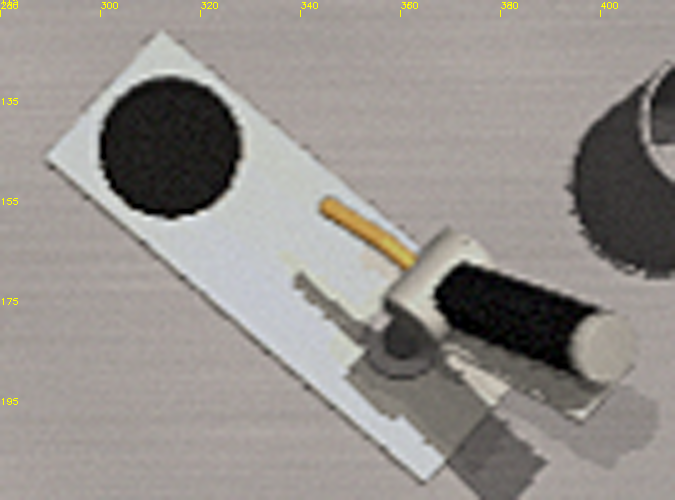

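View pics/c3.png

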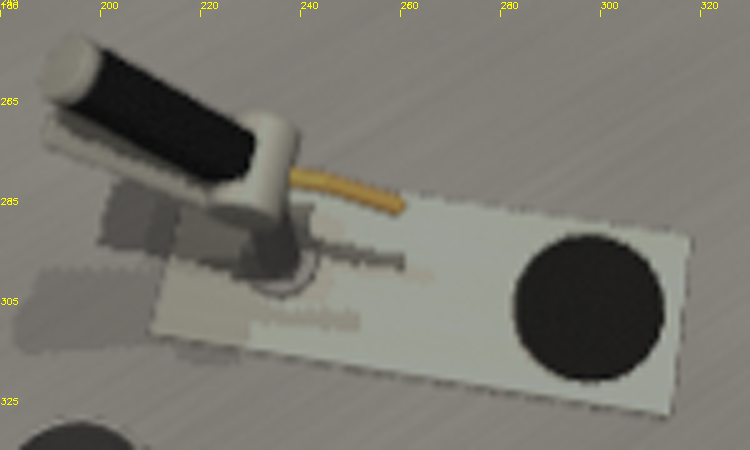

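The crops confirm the choices: the handleless open cup has its rim around (148,242), the large mat's corners are at (137,156), (206,138), (218,187) and (148,205), and the pad is at (314,144). Next I compute positions and check them with a wireframe overlay.

Run:
```python
from h import *
np.set_printoptions(precision=4,suppress=True)
print("pad top",onz("top",(314,144.4),.012),"scene",onz("scene",(297.8,306.6),.012))
pl=[onz("top",u,.006) for u in((312.4,121),(289,146.5),(365,211.5))]
print("plate sides",np.linalg.norm(pl[0]-pl[1]),np.linalg.norm(pl[2]-pl[1]))
d=pl[1]-pl[2];print("yaw",np.arctan2(d[1],d[0]))
ps=[onz("scene",(180+a/5,245+b/5),.006) for a,b in((692,240),(670,415),(152,332))]
d2=ps[1]-ps[2];print("scene sides",np.linalg.norm(ps[0]-ps[1]),np.linalg.norm(d2),"yaw",np.arctan2(d2[1],d2[0]))
print("gun_end",tri((194,259),(400.6,184.4)))
m=[onz("top",u,.008) for u in((136.6,155.6),(205.6,138.4),(217.6,187.4),(147.6,204.6))]
c=sum(m)/4;print("mat",c,[np.linalg.norm(m[i]-m[i-1]) for i in range(4)],"-y dir",(m[1]-m[0])/np.linalg.norm(m[1]-m[0]))
print("cup",onz("top",(147.8,241.7),.06))
s=cv2.imread("pics/scene0.png");t=cv2.imread("pics/top0.png")
cup=onz("top",(147.8,241.7),.06)
out=[]
for n,im,o in(("scene",s,(335,135)),("top",t,(120,215))):
    k=8;q=crop(im,*o,50,50,k)
    for z in(0,.06):
        a=np.linspace(0,2*np.pi,40)
        pts=np.array([(proj(n,[cup[0]+.027*np.cos(x),cup[1]+.027*np.sin(x),z])-o+.5)*k for x in a],int)
        cv2.polylines(q,[pts],True,(0,255,0) if z else (0,0,255),1)
    out.append(q)
cv2.imwrite("pics/c4.png",np.hstack(out))
```

```text
pad top [ 0.6761 -0.0824  0.012 ] scene [ 0.6829 -0.0812  0.012 ]
plate sides 0.08863579257246308 0.24732661324037752
yaw 0.8349418947433713
scene sides 0.08599222146285006 0.24722292635573984 yaw 0.8322920069313553
gun_end (array([ 0.5331, -0.2423,  0.1947]), np.float64(0.001547782334434592))
mat [0.6121 0.2595 0.008 ] [np.float64(0.129297713994397), np.float64(0.17831104538579812), np.float64(0.13014972853404186), np.float64(0.17765822601218814)] -y dir [ 0.2396 -0.9709  0.    ]
cup [0.4317 0.3099 0.06  ]
```

View pics/c4.png

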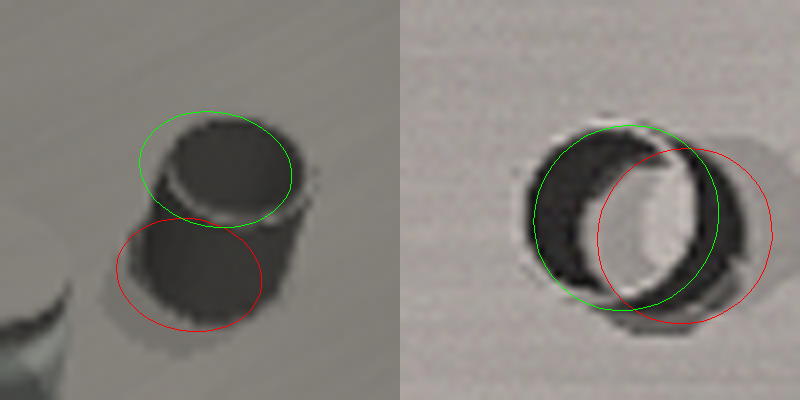

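```bash
python3 - <<'E'
from h import *
np.set_printoptions(precision=4,suppress=True)
print("rim",onz("top",(146.1,241.2),.06),onz("scene",(363.9,155.9),.06),tri((363.9,155.9),(146.1,241.2)))
print("pad",onz("top",(313.6,144),.012),onz("scene",(297.4,306.2),.012))
print("jar lid",onz("top",(191,238),.085),onz("scene",(334,168),.085))
E
python3 -m inch '[{"claw":1,"travel":[0.7,-0.6,-0.2],"turn":-0.24},{"claw":1,"travel":[0.7,-0.6,-0.2],"turn":-0.24},{"claw":1,"travel":[0.7,-0.6,-0.2],"turn":-0.24},{"claw":1,"travel":[0.7,-0.6,-0.2],"turn":-0.24},{"claw":1,"travel":[0.7,-0.6,-0.2],"turn":-0.24}]' 20
```

```text
rim [0.4329 0.3139 0.06  ] [0.4364 0.315  0.06  ] (array([0.4339, 0.3162, 0.0563]), np.float64(0.0012868308096386043))
pad [ 0.6772 -0.0814  0.012 ] [ 0.6815 -0.0815  0.012 ]
jar lid [0.4372 0.2041 0.085 ] [0.439  0.2026 0.085 ]
clock: 0.6
position: [0.3042, 0.4281, 0.2087]
ee_rot: [0.001, 0.499, 0.866, -0.002]
contact_force: [-0.4, 0.7, -0.2]
width: 0.0855
gripper_force: 0.0
```

```bash
python3 -m inch '[{"claw":1,"travel":[0.66,-0.59,-0.3],"turn":-0.24},{"claw":1,"travel":[0.66,-0.59,-0.3],"turn":-0.24},{"claw":1,"travel":[0.66,-0.59,-0.3],"turn":-0.24},{"claw":1,"travel":[0.66,-0.59,-0.3],"turn":-0.24},{"claw":1,"travel":[0.66,-0.59,-0.3],"turn":-0.24}]'
python3 -m inch '[{"claw":1,"travel":[0,0,0],"turn":-0.165},{"claw":1,"travel":[0,0,0],"turn":-0.165},{"claw":1,"travel":[0,0,0],"turn":-0.165},{"claw":1,"travel":[0,0,0],"turn":-0.165},{"claw":1,"travel":[0,0,0],"turn":-0.165}]'
python3 - <<'E'
from h import *
from rig import get_state
s=get_state();print(s["position"],s["qpos"])
out=[]
for n,o in(("scene",(310,100)),("top",(100,190))):
    im=imaging.get_image(n)[:,:,::-1];k=4;q=crop(im,*o,100,100,k)
    for p in((.4345,.3145,.06),s["position"]):
        cv2.circle(q,tuple(int(v) for v in (proj(n,p)-o+.5)*k),3,(0,255,0),1)
    out.append(q)
cv2.imwrite("pics/c5.png",np.hstack(out))
E
```

```text
clock: 1.1
position: [0.4359, 0.3104, 0.1482]
ee_rot: [0.001, 0.782, 0.623, -0.002]
contact_force: [-0.9, 0.2, 0.5]
width: 0.0853
gripper_force: 0.0
clock: 1.6
position: [0.4333, 0.3137, 0.1499]
ee_rot: [0.0, 0.913, 0.407, -0.0]
contact_force: [0.5, -0.6, 0.4]
width: 0.0853
gripper_force: 0.0
[0.43332562 0.31369359 0.14993676] [ 4.96552447e-01  2.93761707e-01  1.74567582e+00 -8.50550860e-05
  1.10306403e+00  1.22878269e+00]
```

View pics/c5.png

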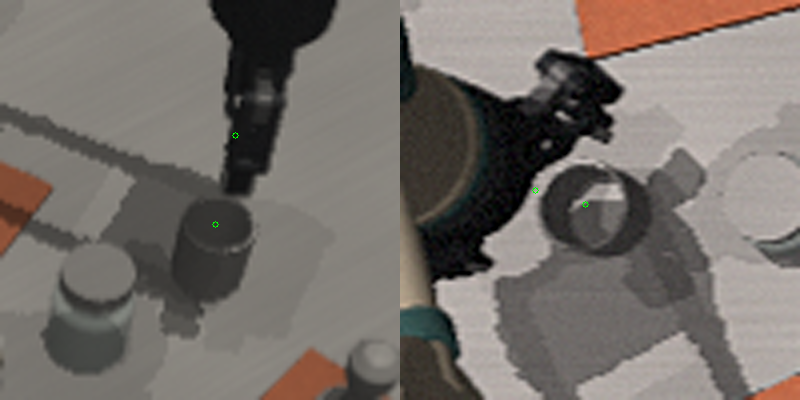

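The scene crop shows the open fingers at (245,160), just above and beyond the cup rim at (217,222). The top crop shows the rim at (590,207), close to where I predicted. The cup is within the jaws' tolerance, so I descend and grip.

```bash
python3 -m inch '[{"claw":1,"travel":[0,0,-0.3],"turn":0},{"claw":1,"travel":[0,0,-0.4],"turn":0},{"claw":1,"travel":[0,0,-0.5],"turn":0},{"claw":1,"travel":[0,0,-0.56],"turn":0},{"claw":1,"travel":[0,0,-0.56],"turn":0}]' 30
python3 -m inch '[{"claw":0.1,"travel":[0,0,0],"turn":0},{"claw":0.1,"travel":[0,0,0],"turn":0},{"claw":0.1,"travel":[0,0,0],"turn":0},{"claw":0.1,"travel":[0,0,0],"turn":0},{"claw":0.1,"travel":[0,0,0],"turn":0}]' 30
```

```text
clock: 2.2
position: [0.4326, 0.3134, 0.0369]
ee_rot: [0.0, 0.913, 0.407, -0.002]
contact_force: [-1.2, -0.3, -0.4]
width: 0.0855
gripper_force: 0.0
clock: 2.7
position: [0.4345, 0.3145, 0.0398]
ee_rot: [-0.0, 0.913, 0.407, 0.002]
contact_force: [-1.6, 0.6, 6.2]
width: 0.0542
gripper_force: 31.9
```

```bash
python3 -m inch '[{"claw":0.1,"travel":[0,0,0.2],"turn":0},{"claw":0.1,"travel":[0,0,0.4],"turn":0},{"claw":0.1,"travel":[0,0,0.7],"turn":0},{"claw":0.1,"travel":[0.3,-0.4,0.7],"turn":0},{"claw":0.1,"travel":[0.6,-0.9,0.7],"turn":0}]'
python3 -m inch '[{"claw":0.1,"travel":[0.62,-1,0],"turn":0},{"claw":0.1,"travel":[0.62,-1,0],"turn":0},{"claw":0.1,"travel":[0.62,-1,0],"turn":0},{"claw":0.1,"travel":[0.62,-1,0],"turn":0},{"claw":0.1,"travel":[0.62,-1,0],"turn":0}]'
python3 -m inch '[{"claw":0.1,"travel":[0,-0.08,-0.4],"turn":0},{"claw":0.1,"travel":[0,-0.08,-0.4],"turn":0},{"claw":0.1,"travel":[0,-0.08,-0.4],"turn":0},{"claw":0.1,"travel":[0,-0.08,-0.4],"turn":0},{"claw":0.1,"travel":[0,-0.08,-0.4],"turn":0}]'
```

```text
clock: 3.2
position: [0.4921, 0.2327, 0.1778]
ee_rot: [0.0, 0.913, 0.409, 0.003]
contact_force: [1.3, 0.2, -2.0]
width: 0.0533
gripper_force: 32.8
clock: 3.7
position: [0.6158, 0.0288, 0.1748]
ee_rot: [0.001, 0.914, 0.406, 0.0]
contact_force: [0.5, 0.6, -0.7]
width: 0.0539
gripper_force: 32.8
clock: 4.2
position: [0.616, 0.0165, 0.0969]
ee_rot: [0.001, 0.913, 0.407, 0.002]
contact_force: [-0.2, -0.5, -0.8]
width: 0.0536
gripper_force: 32.9
```

```bash
python3 -m inch '[{"claw":0.1,"travel":[0.315,-0.49,0.02],"turn":0},{"claw":0.1,"travel":[0.315,-0.49,0.02],"turn":0},{"claw":0.1,"travel":[0.315,-0.49,0.02],"turn":0},{"claw":0.1,"travel":[0.315,-0.49,0.02],"turn":0},{"claw":0.1,"travel":[0.315,-0.49,0.02],"turn":0}]'
python3 - <<'E'
from h import *
from rig import get_state
s=get_state();p=s["position"];print(p)
out=[]
for n,o in(("scene",(250,235)),("top",(275,95))):
    im=imaging.get_image(n)[:,:,::-1];k=4;q=crop(im,*o,100,100,k)
    for z,c in((p[2]-.038,(0,0,255)),(p[2]+.022,(0,255,0))):
        pts=np.array([(proj(n,[p[0]+.027*np.cos(x),p[1]+.027*np.sin(x),z])-o+.5)*k for x in np.linspace(0,6.283,40)],int)
        cv2.polylines(q,[pts],True,c,1)
    pts=np.array([(proj(n,[.679+.036*np.cos(x),-.0815+.036*np.sin(x),.012])-o+.5)*k for x in np.linspace(0,6.283,40)],int)
    cv2.polylines(q,[pts],True,(255,255,0),1)
    out.append(q)
cv2.imwrite("pics/c6.png",np.hstack(out))
E
```

```text
clock: 4.7
position: [0.6775, -0.0812, 0.1]
ee_rot: [-0.0, 0.913, 0.407, 0.001]
contact_force: [-1.0, -0.1, -1.5]
width: 0.0542
gripper_force: 33.0
[ 0.67745635 -0.08117975  0.10004247]
```

View pics/c6.png

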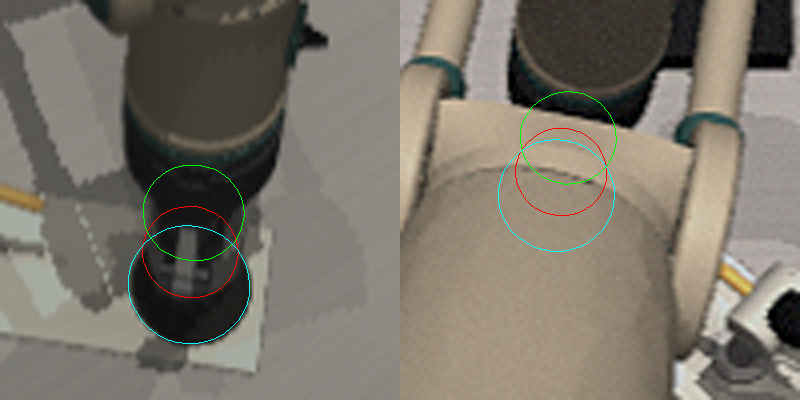

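The scene crop shows the gripped cup over the pad at (190,285), but it's dark and the arm blocks the top view. I'll set it down, release, back off and look.

```bash
python3 -m inch '[{"claw":0.1,"travel":[0,0,-0.15],"turn":0},{"claw":0.1,"travel":[0,0,-0.2],"turn":0},{"claw":0.1,"travel":[0,0,-0.225],"turn":0},{"claw":0.1,"travel":[0,0,-0.235],"turn":0},{"claw":0.1,"travel":[0,0,-0.24],"turn":0}]'
python3 -m inch '[{"claw":0.1,"travel":[0,0,0],"turn":0},{"claw":0.1,"travel":[0,0,-0.005],"turn":0},{"claw":0.1,"travel":[0,0,-0.005],"turn":0}]'
```

```text
clock: 5.3
position: [0.6775, -0.0815, 0.0519]
ee_rot: [0.0, 0.913, 0.407, 0.0]
contact_force: [-3.5, 1.2, 4.7]
width: 0.0539
gripper_force: 33.5
clock: 5.6
position: [0.678, -0.0819, 0.0519]
ee_rot: [0.0, 0.913, 0.407, 0.001]
contact_force: [-2.5, 1.4, 6.7]
width: 0.0539
gripper_force: 33.7
```

```bash
python3 -m inch '[{"claw":1,"travel":[0,0,0],"turn":0},{"claw":1,"travel":[0,0,0],"turn":0},{"claw":1,"travel":[0,0,0],"turn":0},{"claw":1,"travel":[0,0,0.1],"turn":0},{"claw":1,"travel":[0,0,0.3],"turn":0}]'
python3 -m inch '[{"claw":1,"travel":[0,0,0.25],"turn":0},{"claw":1,"travel":[0,0,0.5],"turn":0},{"claw":1,"travel":[0,0,0.7],"turn":0},{"claw":0.5,"travel":[-0.2,-0.2,0.7],"turn":0},{"claw":0.5,"travel":[-0.35,-0.4,0.7],"turn":0}]'
python3 -m inch '[{"claw":0,"travel":[-0.5,-0.55,0],"turn":0},{"claw":0,"travel":[-0.5,-0.55,0],"turn":0},{"claw":0,"travel":[-0.5,-0.55,0],"turn":0},{"claw":-0.2,"travel":[-0.5,-0.55,0],"turn":0},{"claw":-0.2,"travel":[-0.5,-0.55,0],"turn":0}]'
python3 - <<'E'
from h import *
from rig import get_state
s=get_state();p=s["position"];print(p)
out=[]
for n,o in(("scene",(180,240)),("top",(280,110))):
    im=imaging.get_image(n)[:,:,::-1];k=4;q=crop(im,*o,140,100,k)
    q=cv2.resize(im[o[1]:o[1]+100,o[0]:o[0]+140],None,fx=k,fy=k,interpolation=cv2.INTER_CUBIC)
    cv2.imwrite(f"pics/raw_{n}1.png",im)
    for z,c in((.012,(0,0,255)),(.072,(0,255,0))):
        pts=np.array([(proj(n,[.678+.027*np.cos(x),-.0817+.027*np.sin(x),z])-o+.5)*k for x in np.linspace(0,6.283,40)],int)
        cv2.polylines(q,[pts],True,c,1)
    cv2.circle(q,tuple(int(v) for v in (proj(n,p)-o+.5)*k),3,(0,255,0),1)
    out.append(q[:300] if 0 else q)
v=np.vstack(out); cv2.imwrite("pics/c7.png",cv2.resize(v,None,fx=.75,fy=.75,interpolation=cv2.INTER_AREA))
E
```

```text
clock: 6.1
position: [0.675, -0.0816, 0.1064]
ee_rot: [-0.002, 0.913, 0.407, -0.003]
contact_force: [-0.5, -0.8, 0.8]
width: 0.0853
gripper_force: 0.0
clock: 6.6
position: [0.6119, -0.1568, 0.2517]
ee_rot: [0.002, 0.913, 0.409, 0.001]
contact_force: [0.4, -1.5, -0.8]
width: 0.0644
gripper_force: 0.0
clock: 7.1
position: [0.511, -0.2678, 0.2499]
ee_rot: [0.0, 0.914, 0.406, 0.0]
contact_force: [0.3, 0.7, -0.3]
width: 0.0341
gripper_force: 0.0
[ 0.51102503 -0.26776696  0.24988378]
```

View pics/c7.png

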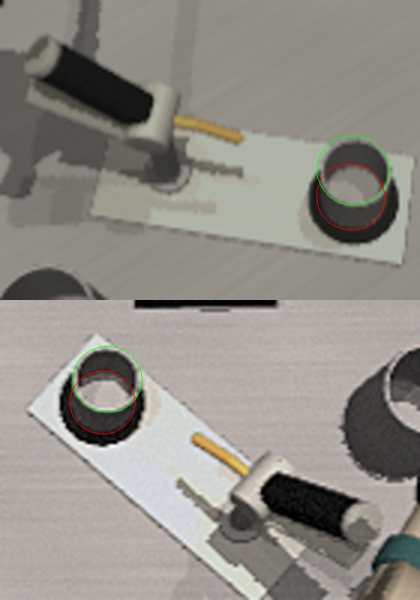

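The pad crops show the cup standing centred: base ring at (351,196) against pad (353,200) in the scene view, and (103,403) against (103,402) in the top view. The gun's end cap is at (45,55) in the scene view.

The tool only turns about vertical, so I can't come in along the grip. Instead the fingers will straddle it, about 33 mm apart (wider than the 30 mm cap, narrower than the 36 mm trigger). I'll press the trigger's overhanging edges home with the finger edges.

```bash
python3 -m inch '[{"claw":-0.22,"travel":[-0.03,-0.03,0],"turn":0},{"claw":-0.22,"travel":[-0.03,-0.03,-0.2],"turn":0},{"claw":-0.22,"travel":[-0.03,-0.03,-0.4],"turn":0},{"claw":-0.22,"travel":[-0.03,-0.03,-0.45],"turn":0},{"claw":-0.22,"travel":[-0.03,-0.03,-0.45],"turn":0}]'
python3 -m inch '[{"claw":-0.22,"travel":[0.015,0.017,0],"turn":0},{"claw":-0.22,"travel":[0.03,0.034,0],"turn":0},{"claw":-0.22,"travel":[0.03,0.034,0],"turn":0}]'
```

```text
clock: 7.7
position: [0.505, -0.2717, 0.1583]
ee_rot: [-0.002, 0.913, 0.408, -0.001]
contact_force: [0.4, -0.1, -0.3]
width: 0.0332
gripper_force: 0.0
clock: 8.0
position: [0.5129, -0.2661, 0.1616]
ee_rot: [0.002, 0.913, 0.407, 0.001]
contact_force: [-0.7, -0.9, -0.2]
width: 0.0331
gripper_force: 0.0
```

```bash
python3 -m inch '[{"claw":-0.22,"travel":[0.017,0.0185,0],"turn":0},{"claw":-0.22,"travel":[0.017,0.0185,0],"turn":0}]'
python3 -m inch '[{"claw":-0.22,"travel":[0.017,0.0185,0.01],"turn":0},{"claw":-0.22,"travel":[0.017,0.0185,0.01],"turn":0}]'
python3 - <<'E'
from h import *
from rig import get_state
print(get_state()["contact_force"],get_state()["moment"])
q=[]
for n,o in(("scene",(180,235)),("top",(340,135))):
    im=imaging.get_image(n)[:,:,::-1];q.append(crop(im,*o,80,80,5))
cv2.imwrite("pics/c8.png",np.hstack(q))
E
```

```text
clock: 8.2
position: [0.5155, -0.2627, 0.1607]
ee_rot: [0.001, 0.913, 0.407, 0.0]
contact_force: [0.0, -1.4, 1.1]
width: 0.0334
gripper_force: 1.2
clock: 8.4
position: [0.517, -0.2611, 0.1625]
ee_rot: [0.002, 0.913, 0.408, -0.002]
contact_force: [-3.6, -7.7, 1.0]
width: 0.0334
gripper_force: 5.3
[-3.62012592 -7.65414758  0.98643085] [-1.06575145  0.76566235  0.07951639]
```

View pics/c8.png

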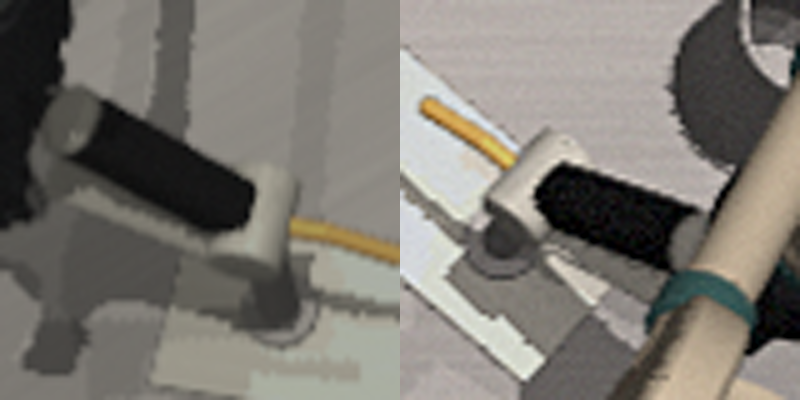

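```bash
python3 -m inch '[{"claw":-0.22,"travel":[0.009,0.01,0.008],"turn":0},{"claw":-0.22,"travel":[0.009,0.01,0.008],"turn":0}]'
python3 -m inch '[{"claw":-0.22,"travel":[0.009,0.01,0.008],"turn":0},{"claw":-0.22,"travel":[0.009,0.01,0.008],"turn":0}]'
```

```text
clock: 8.7
position: [0.518, -0.26, 0.1642]
ee_rot: [0.002, 0.913, 0.408, -0.003]
contact_force: [-7.0, -9.3, 2.0]
width: 0.0332
gripper_force: 6.2
clock: 8.9
position: [0.5192, -0.2587, 0.166]
ee_rot: [0.003, 0.913, 0.408, -0.004]
contact_force: [-9.3, -9.8, 4.2]
width: 0.0332
gripper_force: 7.5
```

```bash
python3 -m inch '[{"claw":-0.22,"travel":[0.013,0.015,0.01],"turn":0},{"claw":-0.22,"travel":[0.013,0.015,0.01],"turn":0}]'
python3 -m inch '[{"claw":-0.22,"travel":[0.013,0.015,0.01],"turn":0},{"claw":-0.22,"travel":[0.013,0.015,0.01],"turn":0}]'
```

```text
clock: 9.1
position: [0.5225, -0.2536, 0.1676]
ee_rot: [0.001, 0.914, 0.407, -0.002]
contact_force: [-3.7, -5.8, 4.2]
width: 0.0335
gripper_force: 53.4
clock: 9.3
position: [0.5243, -0.2517, 0.1701]
ee_rot: [0.002, 0.913, 0.408, -0.004]
contact_force: [-9.1, -7.8, 4.9]
width: 0.0333
gripper_force: 54.0
```

All ten views are used, so from here I check trigger motion numerically: grey profiles across the grip in the scene camera, before and now.

```bash
cat > prof.py <<'E'
from h import *
from rig import get_state
a=cv2.cvtColor(cv2.imread("pics/scene0.png"),cv2.COLOR_BGR2GRAY)
raw=imaging.get_image("scene");b=cv2.cvtColor(raw,cv2.COLOR_RGB2GRAY)
s=get_state();print(s["position"],s["contact_force"],s["gripper_force"],s["width"])
for x0,y0 in((205,264),(210,266),(216,269)):
    for n,im in(("was",a),("now",b)):
        print((x0,y0),n,[int(cv2.getRectSubPix(im,(1,1),(x0-.42*t,y0+.91*t))[0,0]) for t in range(0,24)])
E
python3 prof.py
```

```text
[ 0.52422026 -0.25181427  0.1699723 ] [-7.81835973 -7.70320012  4.79882446] 54.01608467102051 0.03338843619147373
(205, 264) was [20, 21, 21, 21, 18, 16, 16, 23, 46, 64, 70, 98, 117, 121, 117, 117, 125, 131, 131, 131, 131, 130, 128, 129]
(205, 264) now [15, 21, 22, 20, 18, 16, 17, 26, 52, 70, 74, 96, 114, 119, 111, 95, 91, 91, 91, 91, 91, 90, 89, 89]
(210, 266) was [18, 21, 20, 20, 18, 18, 16, 15, 28, 55, 67, 87, 116, 121, 115, 107, 107, 99, 93, 97, 98, 96, 107, 108]
(210, 266) now [21, 22, 23, 22, 20, 18, 16, 16, 30, 58, 74, 100, 119, 121, 110, 89, 80, 80, 80, 80, 79, 79, 80, 80]
(216, 269) was [21, 20, 21, 20, 19, 17, 16, 16, 27, 53, 70, 103, 120, 119, 103, 87, 83, 83, 84, 84, 84, 82, 82, 83]
(216, 269) now [20, 22, 21, 22, 21, 18, 17, 16, 29, 57, 75, 104, 120, 116, 96, 81, 79, 80, 81, 81, 81, 79, 79, 80]
```

The trigger strip has hardly moved, while the pad force jumped to 54 N. So the trigger edges slipped in between the fingers, meaning the overlap at 33 mm was too small. The side force is about zero, so the tool is centred. I'll open, back off, narrow to about 30.6 mm for twice the overlap, and try again.

```bash
python3 -m inch '[{"claw":0.2,"travel":[0,0,0],"turn":0},{"claw":0.2,"travel":[0,0,0],"turn":0},{"claw":0.2,"travel":[-0.07,-0.078,-0.04],"turn":0},{"claw":0.2,"travel":[-0.07,-0.078,-0.04],"turn":0}]' 80
python3 -m inch '[{"claw":-0.28,"travel":[0,0,0],"turn":0},{"claw":-0.28,"travel":[0,0,0],"turn":0},{"claw":-0.28,"travel":[0,0,0],"turn":0}]' 80
python3 -m inch '[{"claw":-0.28,"travel":[0.02,0.022,0],"turn":0},{"claw":-0.28,"travel":[0.034,0.037,0.01],"turn":0},{"claw":-0.28,"travel":[0.034,0.037,0.01],"turn":0}]' 80
python3 prof.py
```

```text
clock: 9.75
position: [0.5118, -0.2644, 0.1601]
ee_rot: [-0.001, 0.914, 0.406, -0.001]
contact_force: [0.2, 0.1, -0.4]
width: 0.0513
gripper_force: 0.0
clock: 10.05
position: [0.5136, -0.2638, 0.1613]
ee_rot: [0.0, 0.913, 0.407, 0.0]
contact_force: [-0.6, -0.5, -0.6]
width: 0.0309
gripper_force: 0.0
clock: 10.35
position: [0.5171, -0.2602, 0.1641]
ee_rot: [0.002, 0.913, 0.408, -0.005]
contact_force: [-8.5, -9.8, 4.9]
width: 0.0309
gripper_force: 7.0
[ 0.51700974 -0.26021996  0.1639626 ] [ -9.08387127 -10.01445347   5.38877074] 6.881909407675266 0.030771856676336525
(205, 264) was [20, 21, 21, 21, 18, 16, 16, 23, 46, 64, 70, 98, 117, 121, 117, 117, 125, 131, 131, 131, 131, 130, 128, 129]
(205, 264) now [22, 22, 21, 21, 19, 18, 17, 26, 52, 71, 87, 116, 121, 121, 106, 84, 79, 80, 81, 81, 80, 80, 79, 79]
(210, 266) was [18, 21, 20, 20, 18, 18, 16, 15, 28, 55, 67, 87, 116, 121, 115, 107, 107, 99, 93, 97, 98, 96, 107, 108]
(210, 266) now [22, 23, 22, 20, 20, 20, 17, 15, 31, 59, 74, 100, 118, 121, 106, 85, 79, 80, 81, 80, 79, 78, 80, 80]
(216, 269) was [21, 20, 21, 20, 19, 17, 16, 16, 27, 53, 70, 103, 120, 119, 103, 87, 83, 83, 84, 84, 84, 82, 82, 83]
(216, 269) now [21, 21, 20, 21, 20, 18, 16, 16, 30, 61, 92, 109, 119, 116, 95, 81, 79, 80, 81, 81, 80, 80, 80, 80]
```

```bash
python3 -m inch '[{"claw":-0.28,"travel":[0.01,0.011,0.02],"turn":0},{"claw":-0.28,"travel":[0.017,0.0185,0.025],"turn":0},{"claw":-0.28,"travel":[0.017,0.0185,0.025],"turn":0}]' 80
python3 prof.py
```

```text
clock: 10.7
position: [0.5199, -0.257, 0.1691]
ee_rot: [0.003, 0.913, 0.408, -0.005]
contact_force: [-11.1, -10.8, 4.9]
width: 0.0304
gripper_force: 7.8
[ 0.51984193 -0.25710664  0.16901701] [-11.07095613 -10.55370087   4.95734023] 7.731649428606033 0.03092638176337725
(205, 264) was [20, 21, 21, 21, 18, 16, 16, 23, 46, 64, 70, 98, 117, 121, 117, 117, 125, 131, 131, 131, 131, 130, 128, 129]
(205, 264) now [18, 19, 21, 21, 19, 17, 17, 24, 52, 77, 94, 112, 118, 108, 89, 84, 84, 82, 83, 84, 84, 83, 84, 84]
(210, 266) was [18, 21, 20, 20, 18, 18, 16, 15, 28, 55, 67, 87, 116, 121, 115, 107, 107, 99, 93, 97, 98, 96, 107, 108]
(210, 266) now [22, 22, 22, 21, 20, 19, 17, 16, 30, 59, 84, 111, 117, 111, 93, 81, 80, 80, 80, 80, 79, 80, 80, 80]
(216, 269) was [21, 20, 21, 20, 19, 17, 16, 16, 27, 53, 70, 103, 120, 119, 103, 87, 83, 83, 84, 84, 84, 82, 82, 83]
(216, 269) now [22, 22, 22, 20, 21, 20, 17, 16, 29, 61, 98, 117, 116, 106, 87, 80, 80, 80, 81, 81, 80, 80, 79, 80]
```

The strip is now moving towards the grip, so the trigger is being squeezed. Continuing.

```bash
python3 -m inch '[{"claw":-0.28,"travel":[0.012,0.013,0.01],"turn":0},{"claw":-0.28,"travel":[0.02,0.022,0.02],"turn":0},{"claw":-0.28,"travel":[0.02,0.022,0.02],"turn":0}]' 80
python3 prof.py | grep -v was
```

```text
clock: 11.05
position: [0.523, -0.2537, 0.1736]
ee_rot: [0.003, 0.913, 0.408, -0.006]
contact_force: [-13.8, -12.6, 9.3]
width: 0.0307
gripper_force: 9.5
[ 0.52297199 -0.25372573  0.17352284] [-13.99838985 -11.55356628   7.81397981] 9.44954976439476 0.031027426225093475
(205, 264) now [16, 20, 22, 20, 19, 17, 17, 26, 51, 78, 104, 114, 107, 92, 89, 91, 91, 91, 91, 91, 91, 90, 89, 89]
(210, 266) now [21, 22, 21, 20, 19, 18, 17, 17, 31, 64, 100, 112, 112, 95, 80, 79, 80, 80, 80, 80, 79, 79, 79, 80]
(216, 269) now [20, 21, 23, 21, 19, 18, 17, 16, 29, 60, 96, 112, 111, 95, 81, 80, 80, 80, 81, 81, 80, 79, 79, 80]
```

```bash
python3 -m inch '[{"claw":-0.28,"travel":[0.006,0.007,0.005],"turn":0},{"claw":-0.28,"travel":[0.01,0.011,0.008],"turn":0}]' 80
python3 prof.py | grep -v was
```

```text
clock: 11.3
position: [0.5244, -0.2522, 0.1753]
ee_rot: [0.004, 0.913, 0.408, -0.007]
contact_force: [-16.1, -13.8, 10.2]
width: 0.0306
gripper_force: 10.7
[ 0.52441657 -0.25216083  0.17536475] [-14.56687304 -14.12415785   9.12711405] 10.4587921500206 0.03063683016341889
(205, 264) now [18, 20, 21, 20, 19, 16, 16, 25, 54, 81, 102, 111, 101, 90, 89, 90, 91, 91, 91, 91, 90, 90, 89, 89]
(210, 266) now [18, 21, 20, 20, 20, 18, 16, 17, 31, 68, 101, 111, 106, 88, 80, 79, 80, 80, 80, 80, 79, 79, 80, 80]
(216, 269) now [24, 22, 20, 21, 21, 20, 17, 15, 35, 84, 109, 110, 108, 91, 80, 80, 80, 81, 81, 81, 81, 80, 79, 79]
```

```bash
python3 -m inch '[{"claw":-0.28,"travel":[0.01,0.011,0.01],"turn":0},{"claw":-0.28,"travel":[0.017,0.0185,0.015],"turn":0}]' 80
python3 prof.py | grep -v was
```

```text
clock: 11.55
position: [0.5248, -0.2513, 0.1764]
ee_rot: [0.004, 0.913, 0.409, -0.012]
contact_force: [-20.0, -25.6, -2.1]
width: 0.0305
gripper_force: 16.4
[ 0.52477928 -0.25141179  0.1762867 ] [-19.69575543 -23.63835769   1.23659295] 15.23347444832325 0.030737811637070407
(205, 264) now [18, 22, 22, 21, 19, 17, 16, 25, 56, 90, 105, 110, 99, 89, 89, 90, 91, 91, 91, 91, 91, 91, 89, 89]
(210, 266) now [18, 20, 21, 21, 21, 20, 17, 17, 35, 83, 110, 111, 105, 90, 81, 81, 81, 81, 82, 80, 81, 82, 82, 83]
(216, 269) now [22, 21, 21, 21, 21, 19, 18, 17, 35, 83, 109, 110, 107, 92, 82, 80, 80, 80, 80, 81, 80, 80, 79, 80]
```

```bash
python3 -m inch '[{"claw":-0.28,"travel":[0.01,0.011,0.005],"turn":0},{"claw":-0.28,"travel":[0.017,0.0185,0.008],"turn":0}]' 80
python3 prof.py | grep -v was
```

```text
clock: 11.8
position: [0.5252, -0.2508, 0.1767]
ee_rot: [0.005, 0.912, 0.409, -0.016]
contact_force: [-27.0, -33.1, -5.2]
width: 0.0307
gripper_force: 21.4
[ 0.52515924 -0.25083952  0.17665014] [-25.06270949 -31.79992812  -3.74061223] 20.145785808563232 0.030768930626936968
(205, 264) now [21, 21, 21, 20, 19, 17, 16, 24, 56, 90, 104, 109, 100, 88, 89, 90, 91, 91, 91, 91, 91, 90, 89, 89]
(210, 266) now [16, 20, 22, 20, 19, 19, 16, 16, 34, 83, 109, 110, 105, 91, 88, 87, 88, 88, 87, 86, 85, 88, 90, 90]
(216, 269) now [24, 21, 21, 21, 20, 19, 16, 17, 36, 83, 109, 110, 106, 90, 81, 80, 80, 80, 80, 81, 80, 80, 79, 79]
```

The force now climbs with no further movement (20, then 31, then 42 N), which is how a hard stop behaves. I'll check against a projected model of the trigger's outer edge.

Run:
```python
from h import *
ge=np.array([.5331,-.2423,.1947]);u=np.array([.673,.740,0]);y=np.array([-.740,.673,0]);Z=np.array([0,0,1.])
zg=-.644*u+.765*Z;xg=.765*u+.644*Z
gg=ge-.036*zg
# hinge 66mm below gun_grip; home outer face x=-21 parallel; find line for angle deficit d from home
for x0,y0 in((205,264),(210,266),(216,269)):
    r=[]
    for yy in(-.018,):
      for d in(.24,.16,.08,.04,0):
        best=[]
        for l in np.linspace(.0,.08,161):
          for xi in(0.,.006):   # outer / inner face
            hx=-.021+xi; px=hx-np.sin(d)*l-(0 if 1 else 0); pz=-.066+l*np.cos(d)
            q=proj("scene",gg+px*xg+yy*y+pz*zg)-(x0,y0)
            s=q@np.array([.907,.42]); best.append((abs(s),xi,q@np.array([-.42,.907])))
        r.append((d,[round(min(b for b in best if b[1]==xi)[2],1) for xi in(0.,.006)]))
    print((x0,y0),r)
```

```text
(205, 264) [(0.24, [np.float64(16.3), np.float64(15.3)]), (0.16, [np.float64(15.5), np.float64(14.4)]), (0.08, [np.float64(14.6), np.float64(13.5)]), (0.04, [np.float64(14.2), np.float64(13.0)]), (0, [np.float64(13.7), np.float64(12.5)])]
(210, 266) [(0.24, [np.float64(16.2), np.float64(15.2)]), (0.16, [np.float64(15.6), np.float64(14.6)]), (0.08, [np.float64(15.0), np.float64(13.8)]), (0.04, [np.float64(14.6), np.float64(13.5)]), (0, [np.float64(14.2), np.float64(13.0)])]
(216, 269) [(0.24, [np.float64(15.7), np.float64(14.7)]), (0.16, [np.float64(15.3), np.float64(14.2)]), (0.08, [np.float64(14.8), np.float64(13.7)]), (0.04, [np.float64(14.6), np.float64(13.5)]), (0, [np.float64(14.3), np.float64(13.2)])]
```

The predicted full-stroke shifts are 2.6, 2.0 and 1.4 px and I observe about 2.7, 2.4 and 1.7 px, so the trigger is home. Hold for a second, then back off along the same way.

```bash
H='{"claw":-0.28,"travel":[0,0,0],"turn":0}'; python3 -m inch '[{"claw":-0.28,"travel":[0,0,0],"turn":0},{"claw":-0.28,"travel":[0,0,0],"turn":0},{"claw":-0.28,"travel":[0,0,0],"turn":0},{"claw":-0.28,"travel":[0,0,0],"turn":0},{"claw":-0.28,"travel":[0,0,0],"turn":0}]' 80
python3 -m inch '[{"claw":-0.28,"travel":[0,0,0],"turn":0},{"claw":-0.28,"travel":[0,0,0],"turn":0},{"claw":-0.28,"travel":[0,0,0],"turn":0},{"claw":-0.28,"travel":[0,0,0],"turn":0}]' 80
python3 -m inch '[{"claw":-0.28,"travel":[-0.05,-0.055,-0.05],"turn":0},{"claw":-0.28,"travel":[-0.1,-0.11,-0.07],"turn":0},{"claw":-0.28,"travel":[-0.17,-0.19,-0.07],"turn":0},{"claw":-0.28,"travel":[-0.17,-0.19,-0.07],"turn":0}]'
python3 prof.py
```

```text
clock: 12.35
position: [0.5251, -0.2509, 0.1766]
ee_rot: [0.005, 0.913, 0.408, -0.016]
contact_force: [-25.0, -30.1, -3.8]
width: 0.0307
gripper_force: 19.9
clock: 12.75
position: [0.5251, -0.2509, 0.1766]
ee_rot: [0.005, 0.913, 0.408, -0.016]
contact_force: [-24.7, -31.2, -2.9]
width: 0.0306
gripper_force: 19.9
clock: 13.15
position: [0.5011, -0.2782, 0.1642]
ee_rot: [0.0, 0.914, 0.406, -0.0]
contact_force: [0.2, 0.3, 0.5]
width: 0.0305
gripper_force: 0.0
[ 0.50209197 -0.27728936  0.16431773] [0.30578823 0.44842685 0.35972378] 0.0 0.030982472660765127
(205, 264) was [20, 21, 21, 21, 18, 16, 16, 23, 46, 64, 70, 98, 117, 121, 117, 117, 125, 131, 131, 131, 131, 130, 128, 129]
(205, 264) now [21, 22, 22, 20, 19, 17, 17, 26, 52, 71, 78, 107, 124, 125, 119, 100, 84, 81, 81, 82, 81, 81, 80, 80]
(210, 266) was [18, 21, 20, 20, 18, 18, 16, 15, 28, 55, 67, 87, 116, 121, 115, 107, 107, 99, 93, 97, 98, 96, 107, 108]
(210, 266) now [20, 22, 21, 21, 20, 19, 17, 15, 31, 59, 73, 95, 122, 124, 118, 97, 82, 80, 81, 80, 79, 80, 81, 81]
(216, 269) was [21, 20, 21, 20, 19, 17, 16, 16, 27, 53, 70, 103, 120, 119, 103, 87, 83, 83, 84, 84, 84, 82, 82, 83]
(216, 269) now [23, 21, 23, 22, 21, 19, 17, 17, 29, 58, 77, 106, 123, 122, 105, 86, 80, 80, 81, 82, 81, 80, 80, 81]
```

The trigger is back out. Rise, check the cup hasn't moved by differencing the pad region, and go above it.

```bash
python3 -m inch '[{"claw":0.3,"travel":[0,0,0.25],"turn":0},{"claw":1,"travel":[0.1,0.1,0.43],"turn":0},{"claw":1,"travel":[0.3,0.3,0.43],"turn":0},{"claw":1,"travel":[0.5,0.55,0.43],"turn":0},{"claw":1,"travel":[0.5,0.55,0.43],"turn":0}]' 30
python3 - <<'E'
from h import *
b=imaging.get_image("scene")[:,:,::-1];a=cv2.imread("pics/raw_scene1.png")
A,B=[cv2.cvtColor(np.ascontiguousarray(i[282:330,276:322]),cv2.COLOR_BGR2GRAY).astype(np.float32) for i in(a,b)]
print("shift",cv2.phaseCorrelate(A,B),"mean diff",abs(A-B).mean())
E
```

```text
clock: 13.7
position: [0.6054, -0.1622, 0.2509]
ee_rot: [-0.0, 0.913, 0.409, 0.002]
contact_force: [0.7, -0.3, -0.5]
width: 0.0852
gripper_force: 0.0
shift ((0.015278487648870964, 0.024471584394952117), 0.9901874332895709) mean diff 9.92346
```

```bash
python3 -m inch '[{"claw":1,"travel":[0.2,0.22,-0.1],"turn":0},{"claw":1,"travel":[0.375,0.415,-0.4],"turn":0},{"claw":1,"travel":[0.375,0.415,-0.6],"turn":0},{"claw":1,"travel":[0.375,0.415,-0.6],"turn":0},{"claw":1,"travel":[0.375,0.415,-0.6],"turn":0}]' 30
```

```text
clock: 14.25
position: [0.6754, -0.081, 0.1255]
ee_rot: [-0.003, 0.913, 0.408, -0.003]
contact_force: [-1.5, -0.2, -0.3]
width: 0.0851
gripper_force: 0.0
```

```bash
python3 -m inch '[{"claw":1,"travel":[0,0,-0.2],"turn":0},{"claw":1,"travel":[0,0,-0.3],"turn":0},{"claw":1,"travel":[0,0,-0.37],"turn":0},{"claw":1,"travel":[0,0,-0.37],"turn":0}]' 30
python3 -m inch '[{"claw":0.1,"travel":[0,0,0],"turn":0},{"claw":0.1,"travel":[0,0,0],"turn":0},{"claw":0.1,"travel":[0,0,0],"turn":0},{"claw":0.1,"travel":[0,0,0],"turn":0}]' 30
```

```text
clock: 14.65
position: [0.6765, -0.0842, 0.0557]
ee_rot: [-0.0, 0.913, 0.407, -0.001]
contact_force: [-0.7, -0.0, 0.7]
width: 0.0851
gripper_force: 0.0
clock: 15.05
position: [0.6783, -0.0844, 0.0585]
ee_rot: [0.001, 0.913, 0.407, 0.002]
contact_force: [-0.9, 0.0, 6.7]
width: 0.0534
gripper_force: 32.2
```

```bash
python3 -m inch '[{"claw":0.1,"travel":[0,0,0.2],"turn":0},{"claw":0.1,"travel":[0,0,0.45],"turn":0},{"claw":0.1,"travel":[0,0.1,0.65],"turn":0.04},{"claw":0.1,"travel":[0,0.3,0.65],"turn":0.08},{"claw":0.1,"travel":[-0.1,0.5,0.65],"turn":0.12}]'
python3 -m inch '[{"claw":0.1,"travel":[-0.1,0.7,0],"turn":0.15},{"claw":0.1,"travel":[-0.1,0.7,0],"turn":0.15},{"claw":0.1,"travel":[-0.1,0.7,0],"turn":0.193},{"claw":0.1,"travel":[-0.1,0.7,0],"turn":0.193},{"claw":0.1,"travel":[-0.1,0.7,0],"turn":0.193}]'
```

```text
clock: 15.55
position: [0.6601, 0.0161, 0.1886]
ee_rot: [0.002, 0.82, 0.572, 0.003]
contact_force: [0.2, 0.7, -1.6]
width: 0.0538
gripper_force: 32.7
clock: 16.05
position: [0.6365, 0.1573, 0.1864]
ee_rot: [0.0, 0.612, 0.791, -0.0]
contact_force: [0.4, -0.3, -1.2]
width: 0.0537
gripper_force: 32.7
```

```bash
python3 -m inch '[{"claw":0.1,"travel":[-0.055,0.285,0],"turn":0},{"claw":0.1,"travel":[-0.055,0.285,-0.1],"turn":0},{"claw":0.1,"travel":[-0.055,0.285,-0.35],"turn":0},{"claw":0.1,"travel":[-0.055,0.285,-0.53],"turn":0},{"claw":0.1,"travel":[-0.055,0.285,-0.53],"turn":0}]'
python3 -m inch '[{"claw":0.1,"travel":[0,0,-0.06],"turn":0},{"claw":0.1,"travel":[0,0,-0.1],"turn":0},{"claw":0.1,"travel":[0,0,-0.12],"turn":0},{"claw":0.1,"travel":[0,0,-0.12],"turn":0}]'
```

```text
clock: 16.55
position: [0.6219, 0.2108, 0.0746]
ee_rot: [-0.004, 0.615, 0.789, -0.005]
contact_force: [-0.8, -0.2, -2.5]
width: 0.0535
gripper_force: 32.7
clock: 16.95
position: [0.6265, 0.2127, 0.0568]
ee_rot: [0.0, 0.613, 0.79, 0.0]
contact_force: [0.2, -0.0, -1.7]
width: 0.0533
gripper_force: 32.8
```

```bash
python3 -m inch '[{"claw":0.1,"travel":[0,0,-0.007],"turn":0},{"claw":0.1,"travel":[0,0,-0.015],"turn":0},{"claw":0.1,"travel":[0,0,-0.015],"turn":0}]'
python3 -m inch '[{"claw":0.1,"travel":[0,0,-0.006],"turn":0},{"claw":0.1,"travel":[0,0,-0.006],"turn":0}]'
```

```text
clock: 17.25
position: [0.6267, 0.2129, 0.0545]
ee_rot: [0.001, 0.613, 0.79, 0.001]
contact_force: [-1.0, -0.6, 4.0]
width: 0.0537
gripper_force: 33.1
clock: 17.45
position: [0.6267, 0.213, 0.0545]
ee_rot: [0.001, 0.613, 0.79, 0.001]
contact_force: [-2.2, -0.2, 10.5]
width: 0.0535
gripper_force: 33.6
```

The cup touched down at z = 0.0545, about the height expected on the mat. Release, rise clear and withdraw.

```bash
python3 -m inch '[{"claw":1,"travel":[0,0,0.004],"turn":0},{"claw":1,"travel":[0,0,0.004],"turn":0},{"claw":1,"travel":[0,0,0.004],"turn":0},{"claw":1,"travel":[0,0,0.1],"turn":0},{"claw":1,"travel":[0,0,0.3],"turn":0}]'
python3 -m inch '[{"claw":1,"travel":[0,0,0.25],"turn":0},{"claw":1,"travel":[0,0,0.5],"turn":0},{"claw":1,"travel":[0,-0.2,0.7],"turn":0},{"claw":1,"travel":[-0.3,-0.4,0.7],"turn":0},{"claw":1,"travel":[-0.5,-0.7,0.7],"turn":0}]'
python3 -m inch '[{"claw":1,"travel":[-0.8,-0.8,0],"turn":0},{"claw":1,"travel":[-0.8,-0.8,0],"turn":0},{"claw":1,"travel":[-0.8,-0.8,0],"turn":0},{"claw":1,"travel":[-0.8,-0.8,0],"turn":0},{"claw":1,"travel":[-0.8,-0.8,0],"turn":0}]'
python3 - <<'E'
from h import *
t=imaging.get_image("top")[:,:,::-1];t0=cv2.imread("pics/top0.png");s=imaging.get_image("scene")[:,:,::-1];s0=cv2.imread("pics/scene0.png")
g=lambda i,x,y,w,h:cv2.cvtColor(np.ascontiguousarray(i[y:y+h,x:x+w]),cv2.COLOR_BGR2GRAY).astype(np.float32)
for n,a,b,r in(("tamper",t0,t,(138,155,34,40)),("jar",t0,t,(178,222,34,36)),("esp",t0,t,(224,215,52,40)),("jug",t0,t,(392,115,62,60)),
  ("tamper s",s0,s,(384,178,32,42)),("jar s",s0,s,(318,156,30,40)),("esp s",s0,s,(278,182,38,42)),("jug s",s0,s,(162,325,60,60))):
    A,B=g(a,*r),g(b,*r);print(n,np.round(cv2.phaseCorrelate(A,B)[0],2),round(float(abs(A-B).mean()),1))
for n,im in(("top",t),("scene",s)):
    o=proj(n,(.6267,.213,.05)).astype(int)-25; c=im[o[1]:o[1]+50,o[0]:o[0]+50]
    hsv=cv2.cvtColor(np.ascontiguousarray(c),cv2.COLOR_BGR2HSV); m=(hsv[:,:,1]<90).astype(np.uint8)
    k,l,st,ce=cv2.connectedComponentsWithStats(m)
    i=l[25,25] or 1+st[1:,4].argmax();ce_=[ (st[j],(ce[j]+o).round(1)) for j in range(1,k) if st[j,4]>60]
    print(n,o,ce_,"pred base/rim",proj(n,(.6267,.213,.008)).round(1),proj(n,(.6267,.213,.068)).round(1))
    print("\n".join("".join("#" if v else "." for v in r) for r in m[::2]))
E
```

```text
clock: 17.95
position: [0.6233, 0.2122, 0.1085]
ee_rot: [-0.003, 0.613, 0.79, -0.003]
contact_force: [0.6, 0.2, 0.3]
width: 0.0854
gripper_force: 0.0
clock: 18.45
position: [0.5545, 0.1085, 0.2526]
ee_rot: [0.001, 0.612, 0.791, 0.001]
contact_force: [0.2, -0.8, 0.3]
width: 0.0858
gripper_force: 0.0
clock: 18.95
position: [0.3916, -0.0527, 0.251]
ee_rot: [-0.0, 0.614, 0.79, -0.001]
contact_force: [0.8, -0.3, -0.6]
width: 0.0858
gripper_force: 0.0
tamper [0.04 0.02] 5.2
jar [-0.06 -0.04] 6.4
esp [-0.06  0.17] 18.6
jug [-0.01 -0.01] 5.7
tamper s [0.19 0.47] 5.7
jar s [0.02 0.01] 4.3
esp s [0.07 0.48] 4.1
jug s [ 0.   -0.01] 4.0
top [167 135] [(array([  0,   0,  50,  49, 624], dtype=int32), array([197. , 145.2])), (array([ 12,  14,  26,  27, 526], dtype=int32), array([191.5, 161.9]))] pred base/rim [195.5 165.4] [190.6 158.9]
##################################################
##################################################
##################################.....###########
##########################.............###########
##################......................##########
##########.
[... 1930 characters left out ...]
....######################...........
................#######################...........
...............#######################............
...............######################.............
..............######################..............
..............#####################...............
...............###################................
###.............#################.................
#####.............##############..................
########.............########.....................
###########......................................#
#############..................................###
#################............................#####
###################.........................######
```

The cup stands upright with mat all round it in both views, and the bystanders haven't shifted. Handing in.

```bash
python3 -c "
from rig import ticket;print(ticket.sign_off())"
```

```text
the job is handed in; nothing more can be done
None
```

The job is handed in with no verdict shown: the cup was blown out on the pad with the trigger held home for just over a second and fully released, and now stands upright and released on the clear half of the large mat, with no measurable shift of the bystanders, at about 19 s of the 54 s.

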